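Run down the wing screw of a denture flask press

ROBOT

A 6-joint arm with a two-finger parallel gripper is mounted at the origin on the work surface. World frame = base frame: x ahead of the robot, y to its left, z up, the work surface at z = 0. Lengths are in m, angles in rad, forces in N, time in s.
With the tool pointing down it reaches from about 0.3 to 0.875 m from the base axis. Payload 6.4 kg.
Tool frame: the origin (TCP) lies midway between the tips of the shut fingers; the grasp point (between the pads) lies 19 mm behind it (ctrl.pinch_z is the distance from the TCP to the grasp point, in m); z points along the fingers, y is the line along which they close (so a half turn about z gives the same grasp; the last joint's range is limited). The gripper opens to 85 mm and grips with 20 to 120 N. Pads are 22 mm wide; open, the fingers measure 114 mm over their backs; the gripper's body (76 mm by 85 mm) begins 54 mm behind the grasp point. The pads swing forward as they close: fully open they stand 13 mm farther back than shut.
Start: joints at [0.947, 0.181, 1.607, -0, 1.354, -0.206], TCP at [0.233, 0.526, 0.231] pointing down, gripper open.
Joint ranges: [-2.99, 2.99], [-0.89, 2.07], [0.3, 2.58], [-1.14, 4.28], [0, 2.63], [-3.12, 3.12]. Speed limits (rad/s): [2.57, 2.57, 3.01, 3.14, 3.14, 3.14].

INTERFACE

Orientations are given as a unit quaternion [w, x, y, z].
In Python, from bench import ctrl gives the robot as it stands.
- The arm moves only by the tool apply_moves, never from a script. Its argument "moves" is a list of rows, each an object with "jaw": the opening, from 0 (shut) to 1 (fully open); "offset": the shift along the tool's x, y, z in mm, a list of three; "rot": the turn, a rotation vector about the tool's x, y, z in degrees, a list of three. In form: [{"jaw": jaw, "offset": [dx, dy, dz], "rot": [ax, ay, az]}, ...]. A call has exactly 5 rows; each row shifts and turns the commanded pose from where the row before left it, along the tool's axes as they then stand; what a row does not reach is not made up. A row lasts 1/8 s, in which the tool goes at most 62.5 mm and 10.7 degrees, less where a joint would pass 70% of its speed; a pose out of reach is approached as far as the arm can. A call is refused whole if a number of a shift passes 62.5 or a number of a turn 10.7, either way. A call with a gripper value outside its range is refused whole. The fingers move at their own pace and stop on an object; the grip force is fixed at half the most. Time passes only in rows, so rows that do not move let the fingers close, or fill a call up. It gives the time, the measured TCP pose, the force, the opening and the grip force at its end, in the units of the state.
- ctrl.get_obs(): the state, without advancing time (a new reading comes with each control period).
- ctrl.camera(name): name is "scene" or "top"; returns (picture, depth): 384x512x3 uint8, red, green, blue; 384x512 float32, m along the optical axis (not along the pixel's ray), 0 where there is no reading.
- ctrl.camera_params(name): a dict with "K" (3x3 intrinsics, pixels), "dist" ([k1, k2, p1, p2, k3] as OpenCV has them; the pictures are not rectified), "cam_to_world" (4x4, takes a point from camera to world coordinates). Camera axes: x right, y down, z forward; pixel columns grow to the right and rows downward; lengths in m; the calibration is good to about 2 mm. A picture is of the moment at which its call begins. camera_params takes no time and is no camera call.
- ctrl.hand_in(): hands the job in; it is judged then, once.
Trained networks look in the newest picture that a camera, given by its name, has taken for a name from the list of things; names that differ only in an ending like _2 or _b are one class to them, and where a whole thing is asked for, a point or a joint stands for the part that bears it (a point fixed in the world has none). Each returns a list of dicts, best first, with "score" (0 to 1); they miss things now and then, are a little off and sometimes report something else, mostly with a low value. They report only what shows in the picture. A call takes as long as a camera call. They do not tell look-alikes from the thing itself.
- ctrl.outline_of(camera, target): "region" (384x512 bool, what is visible of it) and "position" ([column, row] in pixels, amid what is visible of it).
The state is a dict: "time_s": time; "q": joint angles; "dq": joint speeds; "joint_efforts": joint torques, N m; "eef_pos": TCP position; "eef_rot": TCP orientation; "wrist_force": force on the tool from outside, world axes, zero at the start; "torque": the same for the moment, N m; "opening": opening from 0.0 (shut) to 1.0 (fully open); "grasp_force": force on a finger pad.
Only numpy, scipy, OpenCV 4.12 (cv2) and the standard library are available. Lean on these libraries where they do the work, as an engineer would, in place of code of your own. Each camera call takes 0.05 s, during which the arm holds its last target. There are 200 camera calls.

TASK

The brass flask stands loose under the screw of the little bench press. With a fingertip, push the screw's wings round stroke by stroke, clockwise seen from above, until the screw is fully home against its stop and the foot presses on the flask. Push only on the red faces of the wings (do not grip the wings), and leave the flask, the dental cast, the bur block and the jar where they stand.

Things in the scene. Friction and masses are not known exactly. Their poses are not given: they have to be found in the camera images.
- press: Grey bench press, bolted down. Origin on the bench, below the screw's vertical axis. Base 150 (x) x 110 x 15 mm. An upright plate on its +x side (far from the robot, within 0.5 rad): 70 mm wide, from x = 37 to 51 mm, top at 150 mm. A bridge 34 mm wide reaches from it to x = -21 mm, top at 104 mm; the wings turn above it, 4 mm clear of the plate, so no finger can follow a wing past the plate.
- screw_mid (a point): On the screw's axis, half-way up its wings. Dark hub 28 mm across, 24 mm tall. Two opposite wings reach 33 mm from the axis, 24 mm tall (12 above and below this point), 10 mm thick: half the thickness is red, half white; the red face trails in a clockwise turn. Undersides 5 mm above the bridge when home, up to 11 mm before.
- wing_screw (a joint): Screw angle in rad, growing clockwise from above; starts between 0 and 2.6, hard stop (home) at 9.0. At value q one wing points q clockwise (from above) of the press's +x axis, the other opposite. Light friction (0.03 N m, about 1 N at a wing); stays where it is left; each turn lowers screw and foot by 4 mm.
- wing_white: The white halves of both wings, with the leading faces of a clockwise turn; turns with the screw. Origin on the screw's axis at the wings' undersides.
- press_foot: Steel foot disc below the bridge, 36 mm across, lowered by the screw; origin at the centre of its underside. It meets the flask about 0.3 rad before the stop.
- flask: Loose round brass flask, 64 mm across, 45 mm tall, about 0.6 kg, standing on the press's base under the foot; origin at the centre of its underside.
- cast: Loose dental cast, 52 x 56 mm and 28 mm high, plaster with a pink gum and white teeth, on the bench near the press; origin at the centre of its underside.
- bur_block: Loose green block of burs, 32 x 56 mm, 41 mm high with the burs, on the bench near the press; origin at the centre of its underside.
- jar: Loose white jar with an orange cap, 44 mm across, 55 mm high, on the bench near the press; origin at the centre of its underside.
Not all that is in view belongs to the job. There is more than one size of the press; the job needs the larger. Leave any purple look-alike of the flask alone.

How it is judged:
At the end, for the whole second after the job is handed in: The screw is home (within 0.25 rad of its stop at 9.0), the foot presses on the flask (over 1 N), the flask is at rest within 6 mm of where it stood, and cast, bur block and jar are within 10 mm of theirs (value of joint wing_screw above 8.75 rad and contact force between press_foot and flask above 1 N and linear speed of flask below 0.02 m/s and distance of flask from where it was at the start of the episode below 0.006 m and distance of each of cast, bur_block, jar from where it was at the start of the episode below 0.01 m); the robot touches nothing.
It fails at once if the wings are gripped, or pushed hard on their white halves (over 15 N) (contact force between the fingers and wing_white above 15 N).
It fails at once if the flask is shifted or lifted more than 8 mm (distance of flask from where it was at the start of the episode above 0.008 m).
It fails at once if cast, bur block or jar is shifted or lifted more than 15 mm (distance of any of cast, bur_block, jar from where it was at the start of the episode above 0.015 m).
It also fails if it takes over 54 s, if anything falls off the work surface, if the arm or the gripper's body presses on something with over 40 N, if the wrist force passes 120 N, or if a joint passes its speed limit or range.

## Working session

There is one attempt and no reset: what is moved stays moved. The work goes in short steps, Python scripts to look and compute and a tool call to move; the robot and the scene stay as the last step left them, time stands still between calls to the robot, and variables do not carry over. Pictures are saved under pics/ and viewed, at most 10 in all, crops included, and the job is handed in when it is done.

Besides the shell and the picture viewer there is one more tool, called in YAML: its name, and indented under it one key for each argument. apply_moves: Moves the arm, as the interface text tells. Its arguments: {"type":"object","properties":{"moves":{"type":"array"}},"required":["moves"]}

```bash
mkdir -p pics
cat > h.py <<'E'
import numpy as np, cv2
from bench import ctrl
def cloud(name, depth):
    p=ctrl.camera_params(name); K=np.array(p["K"]);d=np.array(p["dist"]);T=np.array(p["cam_to_world"])
    h,w=depth.shape
    u,v=np.meshgrid(np.arange(w),np.arange(h))
    n=cv2.undistortPoints(np.stack([u,v],-1).reshape(-1,1,2).astype(np.float64),K,d).reshape(h,w,2)
    P=np.dstack([n*depth[...,None],depth])
    return P@T[:3,:3].T+T[:3,3]
E
python3 - <<'E'
from h import *
ims=[]
for n in("scene","top"):
    im,d=ctrl.camera(n); np.savez(f"{n}0.npz",im=im,d=d,P=cloud(n,d)); ims.append(im)
    print(n,np.round(ctrl.camera_params(n)["cam_to_world"],3).tolist())
    cv2.imwrite(f"pics/{n}0.png",im[...,::-1])
print(ctrl.get_obs())
E
```

```text
scene [[-0.391, 0.603, -0.695, 1.14], [0.92, 0.242, -0.308, 0.307], [-0.018, -0.76, -0.649, 0.642], [0.0, 0.0, 0.0, 1.0]]
top [[-0.179, -0.963, 0.202, 0.453], [-0.984, 0.176, -0.036, 0.064], [-0.001, -0.205, -0.979, 0.875], [0.0, 0.0, 0.0, 1.0]]
{'time_s': 0.1, 'q': array([ 9.46720297e-01,  1.81469700e-01,  1.60791049e+00,  1.17557789e-05,
        1.35381995e+00, -2.06344756e-01]), 'dq': array([ 6.02265010e-04, -1.92618553e-03, -4.74500692e-03, -1.84526729e-04,
        5.93688742e-04,  2.82822416e-05]), 'joint_efforts': array([ 7.86772907e-04, -4.45871472e+01, -3.52242029e+01, -2.19218978e-04,
        4.08667984e-03, -2.46593248e-05]), 'eef_pos': array([0.23297419, 0.52513769, 0.2304714 ]), 'eef_rot': array([-3.29466912e-04,  2.07351499e-01,  9.78266175e-01, -7.33134372e-04]), 'wrist_force': array([ 0.53290439,  1.07522567, -0.09662061]), 'torque': array([0.01897539, 0.02280681, 0.00770858]), 'grasp_force': 0.0, 'opening': 1.004481469754012}
```

View pics/scene0.png

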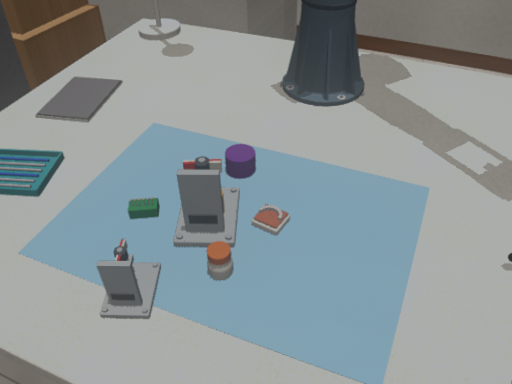

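View pics/top0.png

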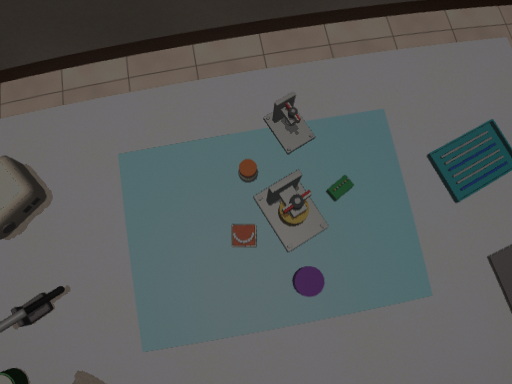

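Two presses show in the top picture. The larger is at (292,207), with the brass flask under it at (293,210). The smaller is at (290,122). The purple disc at (308,281) is the look-alike flask. The larger press fits the description, so I'll confirm it in a crop and measure it.

Run:
```python
from h import *
z=np.load("top0.npz");im,P=z["im"],z["P"]
c=im[160:260,240:365]; cv2.imwrite("pics/crop1.png",cv2.resize(c,None,fx=6,fy=6,interpolation=cv2.INTER_CUBIC)[...,::-1])
rows,cols=np.mgrid[:384,:512]
m=(cols>240)&(cols<340)&(rows>160)&(rows<260)
zz=P[...,2]
def rep(n,k):
    X=P[k][:,:2]; r=cv2.minAreaRect((X*1000).astype(np.float32)); print(n,k.sum(),X.mean(0).round(4),np.median(zz[k]).round(4),r)
rep("base",m&(zz>.009)&(zz<.022)); rep("plate top",m&(zz>.138)&(zz<.16))
rep("wings",m&(zz>.108)&(zz<.137))
im=im.astype(int)
red=m&(im[...,0]>120)&(im[...,1]<70)&(zz>.1)
if red.any(): rep("red",red)
for c in("top","scene"):
  for n in("press","screw_mid","wing_white","flask","cast","bur_block","jar","press_foot"):
    Q=np.load(c+"0.npz")["P"]
    if c=="top" or n in("press","wing_white","cast","bur_block","jar","flask"):
      for o in ctrl.outline_of(c,n)[:3]:
        r=o["region"]; print(c,n,round(o["score"],2),np.round(o["position"]),r.sum(),np.median(Q[r],0).round(4))
```

```text
base 2089 [ 0.5553 -0.0326] 0.0156 ((577.1063232421875, -41.327606201171875), (225.3865509033203, 177.6951904296875), 74.75975799560547)
plate top 467 [ 0.6003 -0.0367] 0.1484 ((593.6351928710938, -39.55229949951172), (63.75599670410156, 69.87995147705078), 20.46364974975586)
wings 148 [ 0.5926 -0.0327] 0.1258 ((589.0787353515625, -37.75741958618164), (57.14485168457031, 73.38745880126953), 10.634849548339844)
top press 0.93 [288. 124.] 1707 [ 0.7737 -0.0776  0.013 ]
top press 0.86 [288. 212.] 2804 [ 0.5725 -0.0372  0.0169]
top wing_white 0.37 [290. 206.] 37 [ 0.5712 -0.0306  0.1382]
top flask 0.84 [305. 281.] 720 [ 0.4178 -0.05    0.0456]
top flask 0.72 [292. 218.] 389 [ 0.5564 -0.0389  0.0598]
top flask 0.67 [291. 212.] 2907 [ 0.5707 -0.038   0.0168]
top cast 0.92 [246. 237.] 576 [0.5414 0.0677 0.0203]
top bur_block 0.92 [337. 189.] 371 [ 0.6063 -0.1644  0.0241]
top jar 0.6 [247. 169.] 304 [0.676  0.0326 0.0544]
top jar 0.2 [339. 186.] 357 [ 0.6069 -0.1661  0.0242]
top press_foot 0.74 [293. 113.] 166 [ 0.7745 -0.0836  0.1002]
top press_foot 0.69 [294. 201.] 312 [ 0.5734 -0.0443  0.1383]
scene press 0.98 [124. 284.] 3166 [ 0.8082 -0.0712  0.0301]
scene press 0.72 [204. 204.] 4707 [ 0.622  -0.0282  0.061 ]
scene wing_white 0.61 [212. 164.] 137 [ 0.5714 -0.0249  0.1327]
scene wing_white 0.54 [124. 244.] 53 [ 0.7632 -0.0888  0.1021]
scene wing_white 0.5 [204. 165.] 449 [ 0.5816 -0.0432  0.1376]
scene flask 0.85 [240. 163.] 937 [ 0.4355 -0.0462  0.043 ]
scene bur_block 0.2 [200. 165.] 475 [ 0.5815 -0.0447  0.1376]
scene jar 0.8 [216. 261.] 841 [0.6959 0.0366 0.0474]
```

View pics/crop1.png

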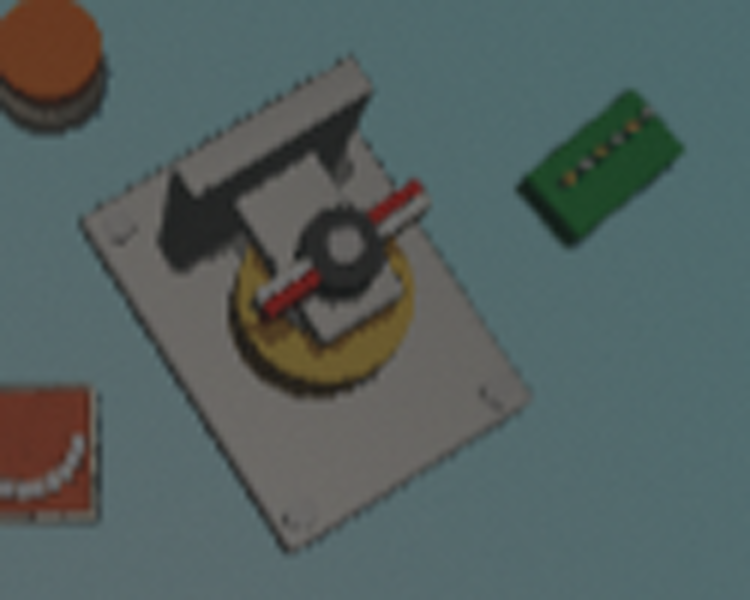

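The crop confirms it. This is the larger press, with brass visible under its foot, a dark hub at about (345,250) in the crop, and the wings pointing right-up and left-down with red on the trailing sides. Next I'll fit the pose.

Run:
```python
from h import *
from scipy.optimize import least_squares
z=np.load("top0.npz");im,P=z["im"].astype(int),z["P"]
rows,cols=np.mgrid[:384,:512]
zz=P[...,2]; k=(cols>250)&(cols<335)&(rows>165)&(rows<255)
# base outline on z .015 : pixels grey
prm=ctrl.camera_params("top");K=np.array(prm["K"]);D=np.array(prm["dist"]);T=np.array(prm["cam_to_world"])
R=T[:3,:3];t=T[:3,3]
def ray(m,zh):
    uv=np.argwhere(m)[:,::-1].astype(float)
    n=cv2.undistortPoints(uv.reshape(-1,1,2),K,D).reshape(-1,2)
    d=np.c_[n,np.ones(len(n))]@R.T
    return (t+d*((zh-t[2])/d[:,2])[:,None])[:,:2]
sat=im.max(-1)-im.min(-1)
b=k&(zz>.011)&(zz<.02)&(np.hypot(P[...,0]-.57,P[...,1]+.04)<.12)
lab=cv2.connectedComponents(b.astype(np.uint8))[1]; b=lab==np.bincount(lab[b]).argmax()
X=ray(b,.015)*1000; r=cv2.minAreaRect(X.astype(np.float32)); print("base",r)
p=k&(zz>.144)&(zz<.155)
X=ray(p,.15)*1000; print("plate",p.sum(),cv2.minAreaRect(X.astype(np.float32)))
dark=k&(zz>.128)&(zz<.144)
X=ray(dark,.138)*1000; print("wing+hub",dark.sum(),cv2.minAreaRect(X.astype(np.float32)),np.median(zz[dark]))
red=k&(im[...,0]>1.8*im[...,1])&(im[...,0]>1.8*im[...,2])&(im[...,0]>60)&(zz>.12)
Xr=ray(red,.138); 
wh=k&(im.min(-1)>130)&(zz>.125)&(zz<.143); Xw=ray(wh,.138)
hub=dark&(im.max(-1)<90)
Xh=ray(hub,.138)*1000;print("hub",hub.sum(),cv2.minEnclosingCircle(Xh.astype(np.float32)))
print("red",(Xr*1000).round().tolist()); print("white",(Xw*1000).round().tolist())
```

```text
base ((576.4278564453125, -46.74195861816406), (148.36685180664062, 111.35511016845703), 21.41579818725586)
plate 269 ((615.6556396484375, -30.40949249267578), (55.57825469970703, 57.348846435546875), 66.7667465209961)
wing+hub 317 ((589.1759033203125, -38.630821228027344), (57.39265441894531, 75.91785430908203), 11.578186988830566) 0.1384727372798613Traceback (most recent call last):
  File "<stdin>", line 24, in <module>
  File "<stdin>", line 11, in ray
cv2.error: OpenCV(4.12.0) /io/opencv/modules/calib3d/src/undistort.dispatch.cpp:347: error: (-215:Assertion failed) CV_IS_MAT(_src) && CV_IS_MAT(_dst) && (_src->rows == 1 || _src->cols == 1) && (_dst->rows == 1 || _dst->cols == 1) && _src->cols + _src->rows - 1 == _dst->rows + _dst->cols - 1 && (CV_MAT_TYPE(_src->type) == CV_32FC2 || CV_MAT_TYPE(_src->type) == CV_64FC2) && (CV_MAT_TYPE(_dst->type) == CV_32FC2 || CV_MAT_TYPE(_dst->type) == CV_64FC2) in function 'cvUndistortPointsInternal'
```

```bash
cat >> h.py <<'E'
def ray(m,zh,name="top"):
    prm=ctrl.camera_params(name);K=np.array(prm["K"]);D=np.array(prm["dist"]);T=np.array(prm["cam_to_world"])
    R=T[:3,:3];t=T[:3,3]
    uv=np.argwhere(m)[:,::-1].astype(float)
    n=cv2.undistortPoints(uv.reshape(-1,1,2),K,D).reshape(-1,2)
    d=np.c_[n,np.ones(len(n))]@R.T
    return (t+d*((zh-t[2])/d[:,2])[:,None])[:,:2]*1000
E
python3 - <<'E'
from h import *
c,s=np.cos(np.radians(21.4)),np.sin(np.radians(21.4))
def press(X): d=X-[576.4,-46.7]; return np.c_[d@[c,s],d@[-s,c]]
for name in("top","scene"):
    z=np.load(name+"0.npz");im,P=z["im"].astype(int),z["P"];zz=P[...,2]
    k=np.hypot(P[...,0]-.576,P[...,1]+.04)<.06
    hue=cv2.cvtColor(z["im"],cv2.COLOR_RGB2HSV)
    top=k&(zz>.131)&(zz<.145)
    red=top&((hue[...,0]<8)|(hue[...,0]>172))&(hue[...,1]>130)
    hub=top&(hue[...,2]<95)&(hue[...,1]<90)
    plate=k&(zz>.146)&(zz<.155)
    for n,m,h in(("red",red,.138),("hub",hub,.138),("plate",plate,.15)):
        if m.sum()<3: print(name,n,m.sum());continue
        X=press(ray(m,h,name)); print(name,n,m.sum(),X.mean(0).round(1),X.min(0).round(1),X.max(0).round(1),cv2.minEnclosingCircle(X.astype(np.float32)) if n=="hub" else "")
        if n=="red":print(X.round().astype(int).tolist()[::max(1,len(X)//40)])
E
```

```text
top red 44 [-0.9  4.7] [ -6.4 -31.7] [ 5.6 31.5] 
[[5, -30], [4, -32], [5, -26], [4, -27], [3, -29], [6, -21], [5, -23], [4, -24], [2, -26], [5, -18], [4, -20], [3, -22], [4, -16], [3, -17], [2, -19], [3, -14], [2, -16], [-1, 14], [-2, 12], [-2, 16], [-3, 15], [-4, 13], [-2, 19], [-3, 17], [-4, 16], [-5, 14], [-2, 23], [-3, 22], [-4, 20], [-5, 18], [-6, 17], [-3, 26], [-4, 24], [-5, 23], [-6, 21], [-2, 30], [-3, 29], [-4, 27], [-5, 25], [-6, 24], [-4, 32], [-5, 30], [-6, 28], [-6, 31]]
top hub 212 [7.9 0.3] [-14.6 -34.9] [49.5 35.7] ((23.075172424316406, 1.4462299346923828), 42.375667572021484)
top plate 259 [43.2  0.8] [ 35.9 -34.7] [50.4 35.3] 
scene red 16 [  4.2 -24.4] [  2.4 -33.6] [  5.3 -16.6] 
[[2, -32], [2, -24], [2, -22], [2, -20], [2, -18], [2, -17], [5, -34], [5, -32], [5, -30], [5, -28], [5, -27], [5, -25], [5, -23], [5, -21], [5, -20], [5, -18]]
scene hub 129 [11.   1.5] [ -9.  -14.1] [60.6 33.7] ((25.806106567382812, 11.28421688079834), 41.34758377075195)
scene plate 281 [47.   1.4] [ 39.2 -36.6] [57.4 33.8]
```

The press origin is at about (576,-46.6) mm with yaw 21.4°. The screw is at q ≈ 1.5: one wing points to press -y with red on its +x side. I'll start on the +y wing from its free side, using the sides of the shut fingers.

apply_moves:
  moves:
    - {"jaw": 0,"offset": [-42,-32,0],"rot": [0,0,0]}
    - {"jaw": 0,"offset": [-42,-32,0],"rot": [0,0,0]}
    - {"jaw": 0,"offset": [-42,-32,0],"rot": [0,0,0]}
    - {"jaw": 0,"offset": [-42,-32,0],"rot": [0,0,0]}
    - {"jaw": 0,"offset": [-42,-32,0],"rot": [0,0,0]}

```text
time_s: 1.42
eef_pos: [0.361, 0.2927, 0.2316]
eef_rot: [0.0, 0.207, 0.978, 0.0]
wrist_force: [0.7, 0.4, 0.8]
opening: -0.004
grasp_force: 0.0
```

apply_moves:
  moves:
    - {"jaw": 0,"offset": [-42,-32,0],"rot": [0,0,0]}
    - {"jaw": 0,"offset": [-42,-32,0],"rot": [0,0,0]}
    - {"jaw": 0,"offset": [-42,-32,0],"rot": [0,0,0]}
    - {"jaw": 0,"offset": [-42,-32,0],"rot": [0,0,0]}
    - {"jaw": 0,"offset": [-42,-32,0],"rot": [0,0,0]}

```text
time_s: 2.05
eef_pos: [0.4881, 0.061, 0.2316]
eef_rot: [0.0, 0.207, 0.978, 0.0]
wrist_force: [0.1, 0.3, 0.4]
opening: 0.002
grasp_force: 0.0
```

apply_moves:
  moves:
    - {"jaw": 0,"offset": [0,0,0],"rot": [0,0,-9.86]}
    - {"jaw": 0,"offset": [0,0,0],"rot": [0,0,-9.86]}
    - {"jaw": 0,"offset": [0,0,0],"rot": [0,0,-9.86]}
    - {"jaw": 0,"offset": [0,0,0],"rot": [0,0,-9.86]}
    - {"jaw": 0,"offset": [0,0,0],"rot": [0,0,-9.86]}

```text
time_s: 2.68
eef_pos: [0.4874, 0.0626, 0.2314]
eef_rot: [0.0, -0.222, 0.975, -0.0]
wrist_force: [0.0, -0.6, -0.0]
opening: 0.005
grasp_force: 0.0
```

```bash
cat >> h.py <<'E'
from scipy.spatial.transform import Rotation as Ro
AX=np.array([576.2,-46.6]); YAW=21.4
def tool():
    o=ctrl.get_obs(); R=Ro.from_quat(o["eef_rot"],scalar_first=True).as_matrix()
    psi=np.degrees(np.arctan2(R[1,1],R[0,1])); p=o["eef_pos"]*1000
    print("t",round(o["time_s"],2),"tcp",p.round(1),"psi",psi.round(1),"q6",np.degrees(o["q"][5]).round(),"open",round(o["opening"],2),"F",o["wrist_force"].round(1),"axis in tool",(R.T@(np.r_[AX,115]-p)).round(1),"tilt",np.round(R[2],3))
    return p,R
def need(th,r,t,z=115):
    a=np.radians(YAW-th); e=np.array([np.cos(a),np.sin(a)]); b=np.array([-e[1],e[0]])
    p,R=tool(); g=np.r_[AX+r*e+t*b,z]; print("need",(R.T@(g-p)).round(1))
E
python3 -c "
from h import *
need(266,31,22)"
```

```text
t 2.67 tcp [487.4  62.6 231.4] psi 115.7 q6 -122.0 open 0.0 F [ 0.  -0.6 -0. ] axis in tool [ -32.7 -136.9  116.4] tilt [-0. -0. -1.]
need [ -10.9 -105.8  116.4]
```

apply_moves:
  moves:
    - {"jaw": 0,"offset": [-5.5,-53,0],"rot": [0,0,0]}
    - {"jaw": 0,"offset": [-5.5,-53,20],"rot": [0,0,0]}
    - {"jaw": 0,"offset": [0,0,20],"rot": [0,0,0]}
    - {"jaw": 0,"offset": [0,0,20],"rot": [0,0,0]}
    - {"jaw": 0,"offset": [0,0,0],"rot": [0,0,0]}

```text
time_s: 3.3
eef_pos: [0.5414, -0.0282, 0.1697]
eef_rot: [-0.002, -0.219, 0.976, 0.001]
wrist_force: [0.4, -0.5, 0.3]
opening: -0.0
grasp_force: 0.0
```

```bash
python3 -c "
from h import *
need(266,31,22)
im,d=ctrl.camera('top');im2,d=ctrl.camera('scene')
a=cv2.resize(im[165:245,250:340],None,fx=4,fy=4,interpolation=2);b=cv2.resize(im2[120:220,150:262],None,fx=3.2,fy=3.2,interpolation=2)
cv2.imwrite('pics/c2.png',np.hstack([a,b])[...,::-1])"
```

```text
t 3.3 tcp [541.4 -28.2 169.7] psi 115.3 q6 -131.0 open -0.0 F [ 0.4 -0.5  0.3] axis in tool [-23.7 -31.6  54.5] tilt [ 0.003  0.002 -1.   ]
need [-1.7 -0.6 54.7]
```

View pics/c2.png

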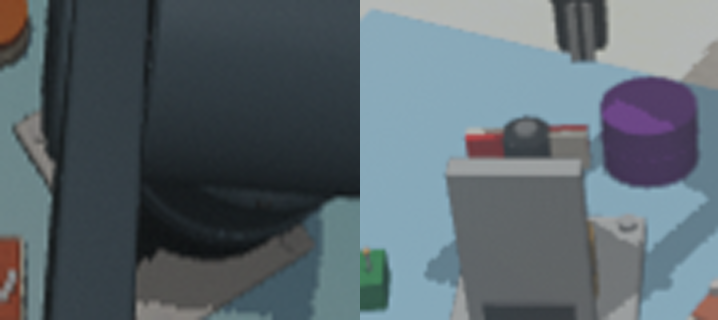

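The top view is hidden by the arm. In the scene crop the fingertips hang at (580,55), behind the +y wing at (560,140), as planned. I'll descend.

apply_moves:
  moves:
    - {"jaw": 0,"offset": [0,0,20],"rot": [0,0,0]}
    - {"jaw": 0,"offset": [0,0,20],"rot": [0,0,0]}
    - {"jaw": 0,"offset": [0,0,15],"rot": [0,0,0]}
    - {"jaw": 0,"offset": [0,0,0],"rot": [0,0,0]}
    - {"jaw": 0,"offset": [-4,0,0],"rot": [0,0,0]}

```text
time_s: 4.03
eef_pos: [0.547, -0.0268, 0.1172]
eef_rot: [0.001, -0.219, 0.976, -0.0]
wrist_force: [0.6, -0.6, -0.2]
opening: 0.002
grasp_force: 0.0
```

```bash
python3 -c "
from h import *
need(266,31,16)
im2,d=ctrl.camera('scene')
b=cv2.resize(im2[120:220,150:262],None,fx=5,fy=5,interpolation=2)
cv2.imwrite('pics/c3.png',b[...,::-1])"
```

```text
t 4.03 tcp [547.  -26.8 117.2] psi 115.4 q6 -131.0 open 0.0 F [ 0.6 -0.6 -0.2] axis in tool [-17.9 -30.4   2.3] tilt [-0.001 -0.001 -1.   ]
need [-1.9  0.6  2.2]
```

View pics/c3.png

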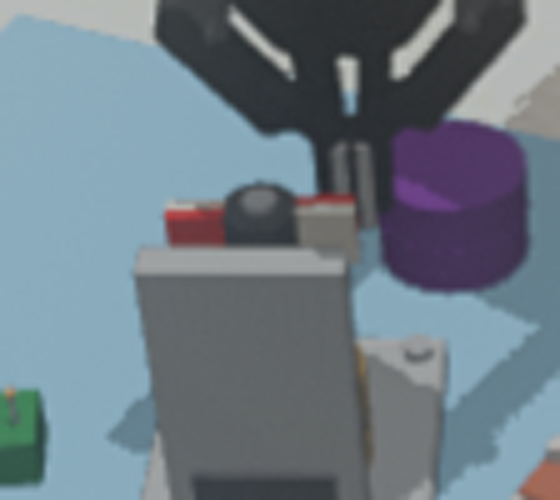

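The fingers are at (350,190), standing behind the red side of the +y wing at (330,200) and clear of the plate. Now the first stroke.

apply_moves:
  moves:
    - {"jaw": 0,"offset": [-5.6,2.3,1],"rot": [0,0,10]}
    - {"jaw": 0,"offset": [-5.6,2.3,1],"rot": [0,0,10]}
    - {"jaw": 0,"offset": [-5.6,2.3,0],"rot": [0,0,10]}
    - {"jaw": 0,"offset": [-5.6,2.3,0],"rot": [0,0,10]}
    - {"jaw": 0,"offset": [0,0,0],"rot": [0,0,0]}

```text
time_s: 4.7
eef_pos: [0.567, -0.0137, 0.115]
eef_rot: [0.001, 0.126, 0.992, -0.0]
wrist_force: [0.1, 0.3, 0.4]
opening: -0.005
grasp_force: 0.0
```

```bash
python3 -c "
from h import *
need(306,31,16)
im2,d=ctrl.camera('scene')
b=cv2.resize(im2[120:220,150:262],None,fx=5,fy=5,interpolation=2)
cv2.imwrite('pics/c4.png',b[...,::-1])"
```

```text
t 4.7 tcp [567.  -13.7 115. ] psi 75.5 q6 -89.0 open -0.01 F [0.1 0.3 0.4] axis in tool [-17.1 -29.5   0. ] tilt [-0.001  0.    -1.   ]
need [-1.1  1.5  0. ]
```

View pics/c4.png

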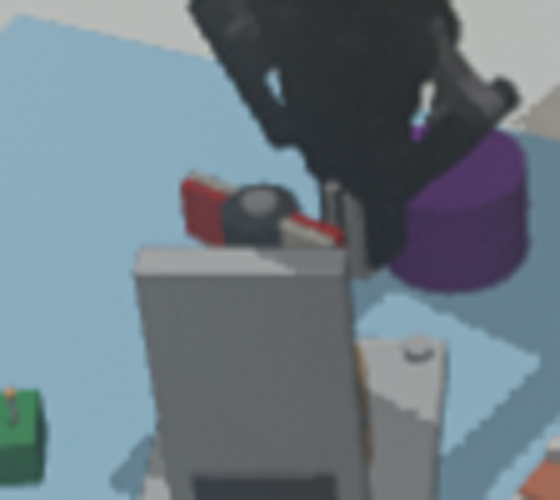

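The first stroke worked: the wing now points to (335,235), close to 300°. Next I back off, lift, cross to the other wing and lower.

apply_moves:
  moves:
    - {"jaw": 0,"offset": [5,0,0],"rot": [0,0,0]}
    - {"jaw": 0,"offset": [0,0,-28],"rot": [0,0,0]}
    - {"jaw": 0,"offset": [0,0,-27],"rot": [0,0,0]}
    - {"jaw": 0,"offset": [-22,-30,0],"rot": [0,0,0]}
    - {"jaw": 0,"offset": [-22,-30.5,0],"rot": [0,0,0]}

```text
time_s: 5.38
eef_pos: [0.589, -0.0828, 0.1703]
eef_rot: [0.001, 0.126, 0.992, -0.0]
wrist_force: [-0.4, 0.3, -0.3]
opening: 0.002
grasp_force: 0.0
```

```bash
cat >> h.py <<'E'
def wing():
    im,d=ctrl.camera("scene");P=cloud("scene",d); hue=cv2.cvtColor(im,cv2.COLOR_RGB2HSV); zz=P[...,2]
    k=(np.hypot(P[...,0]*1000-AX[0],P[...,1]*1000-AX[1])<40)&(zz>.108)&(zz<.142)
    r=k&((hue[...,0]<8)|(hue[...,0]>172))&(hue[...,1]>110)
    c,s=np.cos(np.radians(YAW)),np.sin(np.radians(YAW)); X=P[r][:,:2]*1000-AX
    X=np.c_[X@[c,s],X@[-s,c]]
    # red strips: along wing v in 14..33, perpendicular behind 0..5 ; score angles
    th=np.arange(0,180,1.); sc=[]
    for a in np.radians(th):
        e=np.array([np.cos(a),-np.sin(a)]);b=np.array([-e[1],e[0]])
        v=X@e;t=X@b; t=np.where(v>0,t,-t); sc.append(np.mean((abs(v)>12)&(abs(v)<35)&(t>-1)&(t<6)))
    sc=np.array(sc); best=th[sc>=sc.max()-.03]
    print("red px",len(X),"theta mod180: range",best.min(),best.max(),"score",sc.max().round(2))
    return im
E
python3 -c "
from h import *
need(122,31,22);wing()"
```

```text
t 5.38 tcp [589.  -82.8 170.3] psi 75.5 q6 -95.0 open 0.0 F [-0.4  0.3 -0.3] axis in tool [21.5 31.8 55.2] tilt [-0.002 -0.    -1.   ]
need [-2.5  2.4 55.3]
red px 75 theta mod180: range 114.0 118.0 score 0.84
```

apply_moves:
  moves:
    - {"jaw": 0,"offset": [-4,0,0],"rot": [0,0,0]}
    - {"jaw": 0,"offset": [0,0,20],"rot": [0,0,0]}
    - {"jaw": 0,"offset": [0,0,20],"rot": [0,0,0]}
    - {"jaw": 0,"offset": [0,0,15],"rot": [0,0,0]}
    - {"jaw": 0,"offset": [0,0,0],"rot": [0,0,0]}

```text
time_s: 6.05
eef_pos: [0.591, -0.0823, 0.1118]
eef_rot: [-0.002, 0.127, 0.992, 0.0]
wrist_force: [0.5, -0.6, 0.3]
opening: 0.0
grasp_force: 0.0
```

```bash
python3 -c "
from h import *
need(126,31,16);im2=wing()
b=cv2.resize(im2[120:220,150:262],None,fx=5,fy=5,interpolation=2)
cv2.imwrite('pics/c5.png',b[...,::-1])"
```

```text
t 6.05 tcp [591.  -82.3 111.8] psi 75.4 q6 -95.0 open 0.0 F [ 0.5 -0.6  0.3] axis in tool [23.3 30.8 -3.1] tilt [ 0.004  0.    -1.   ]
need [ 7.3 -0.2 -3.1]
red px 57 theta mod180: range 115.0 117.0 score 0.84
```

View pics/c5.png

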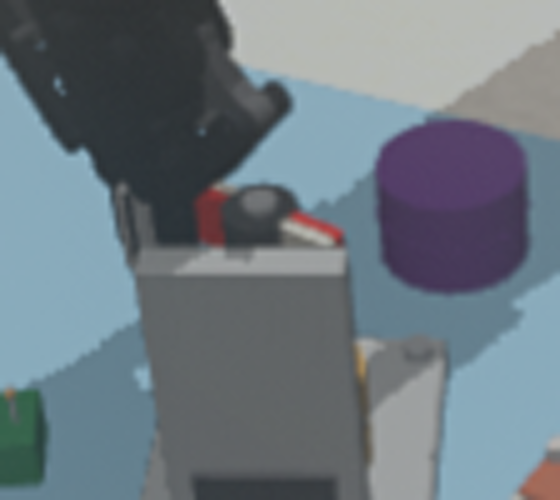

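No contact so far: the fingers are at (130,220), beside the -y wing at (210,215) on its red side. Now the long stroke, about 190°.

apply_moves:
  moves:
    - {"jaw": 0,"offset": [6.5,0,-3],"rot": [0,0,0]}
    - {"jaw": 0,"offset": [5.6,-2.3,0],"rot": [0,0,10]}
    - {"jaw": 0,"offset": [5.6,-2.3,0],"rot": [0,0,10]}
    - {"jaw": 0,"offset": [5.6,-2.3,0],"rot": [0,0,10]}
    - {"jaw": 0,"offset": [5.6,-2.3,0],"rot": [0,0,10]}

```text
time_s: 6.72
eef_pos: [0.563, -0.0791, 0.1186]
eef_rot: [0.001, 0.462, 0.887, -0.0]
wrist_force: [0.1, -1.7, -0.9]
opening: 0.0
grasp_force: 0.5
```

```bash
python3 -c "
from h import *
need(166,31,16);wing()"
```

```text
t 6.72 tcp [563.  -79.1 118.6] psi 35.0 q6 -55.0 open 0.0 F [ 0.1 -1.7 -0.9] axis in tool [19.1 29.4  3.6] tilt [-0.002  0.001 -1.   ]
need [ 2.9 -1.5  3.6]
red px 20 theta mod180: range 162.0 164.0 score 0.85
```

apply_moves:
  moves:
    - {"jaw": 0,"offset": [6,-2.8,2],"rot": [0,0,10]}
    - {"jaw": 0,"offset": [6,-2.6,0],"rot": [0,0,10]}
    - {"jaw": 0,"offset": [5.6,-2.5,0],"rot": [0,0,10]}
    - {"jaw": 0,"offset": [5.6,-2.5,0],"rot": [0,0,10]}
    - {"jaw": 0,"offset": [5.6,-2.5,0],"rot": [0,0,10]}

```text
time_s: 7.4
eef_pos: [0.5437, -0.0555, 0.1164]
eef_rot: [0.001, 0.792, 0.61, 0.0]
wrist_force: [0.5, -2.0, -0.9]
opening: -0.006
grasp_force: 0.6
```

```bash
python3 -c "
from h import *
need(216,31,16);wing()"
```

```text
t 7.4 tcp [543.7 -55.5 116.4] psi -14.8 q6 -3.0 open -0.01 F [ 0.5 -2.  -0.9] axis in tool [16.9 29.2  1.5] tilt [-0.001  0.002 -1.   ]
need [ 0.8 -1.8  1.4]
red px 22 theta mod180: range 35.0 36.0 score 0.86
```

apply_moves:
  moves:
    - {"jaw": 0,"offset": [5.7,-2.8,1],"rot": [0,0,10]}
    - {"jaw": 0,"offset": [5.7,-2.8,0],"rot": [0,0,10]}
    - {"jaw": 0,"offset": [5.6,-2.5,0],"rot": [0,0,10]}
    - {"jaw": 0,"offset": [5.6,-2.5,0],"rot": [0,0,10]}
    - {"jaw": 0,"offset": [5.6,-2.5,0],"rot": [0,0,10]}

```text
time_s: 8.07
eef_pos: [0.5483, -0.0257, 0.1151]
eef_rot: [0.0, 0.976, 0.219, 0.0]
wrist_force: [-0.4, -0.3, -0.2]
opening: -0.003
grasp_force: 0.5
```

apply_moves:
  moves:
    - {"jaw": 0,"offset": [5.6,-2.5,0],"rot": [0,0,10]}
    - {"jaw": 0,"offset": [5.6,-2.5,0],"rot": [0,0,10]}
    - {"jaw": 0,"offset": [5.6,-2.5,0],"rot": [0,0,10]}
    - {"jaw": 0,"offset": [5.6,-2.5,0],"rot": [0,0,10]}
    - {"jaw": 0,"offset": [0,0,0],"rot": [0,0,0]}

```text
time_s: 8.7
eef_pos: [0.5684, -0.0119, 0.1149]
eef_rot: [0.0, 0.992, -0.125, 0.0]
wrist_force: [0.1, 0.4, 0.5]
opening: -0.006
grasp_force: 0.0
```

```bash
python3 -c "
from h import *
need(306,31,16);wing()"
```

```text
t 8.7 tcp [568.4 -11.9 114.9] psi -104.3 q6 91.0 open -0.01 F [0.1 0.4 0.5] axis in tool [16.2 31.7 -0.1] tilt [ 0.001 -0.    -1.   ]
need [ 0.3  0.6 -0.1]
red px 69 theta mod180: range 116.0 119.0 score 0.88
```

apply_moves:
  moves:
    - {"jaw": 0,"offset": [-5,0,0],"rot": [0,0,0]}
    - {"jaw": 0,"offset": [0,0,-28],"rot": [0,0,0]}
    - {"jaw": 0,"offset": [0,0,-27],"rot": [0,0,0]}
    - {"jaw": 0,"offset": [0,0,0],"rot": [0,0,-10]}
    - {"jaw": 0,"offset": [0,0,0],"rot": [0,0,-10]}

```text
time_s: 9.38
eef_pos: [0.563, -0.0107, 0.17]
eef_rot: [0.0, 0.999, 0.051, 0.001]
wrist_force: [0.1, 0.6, -1.0]
opening: 0.002
grasp_force: 0.0
```

apply_moves:
  moves:
    - {"jaw": 0,"offset": [0,0,0],"rot": [0,0,-10]}
    - {"jaw": 0,"offset": [0,0,0],"rot": [0,0,-10]}
    - {"jaw": 0,"offset": [0,0,0],"rot": [0,0,-10]}
    - {"jaw": 0,"offset": [0,0,0],"rot": [0,0,-10]}
    - {"jaw": 0,"offset": [0,0,0],"rot": [0,0,-10]}

```text
time_s: 10.0
eef_pos: [0.5627, -0.0107, 0.1694]
eef_rot: [0.0, 0.883, 0.468, 0.0]
wrist_force: [-0.0, -1.1, -0.2]
opening: 0.001
grasp_force: 0.0
```

apply_moves:
  moves:
    - {"jaw": 0,"offset": [0,0,0],"rot": [0,0,-10]}
    - {"jaw": 0,"offset": [0,0,0],"rot": [0,0,-10]}
    - {"jaw": 0,"offset": [0,0,0],"rot": [0,0,-10]}
    - {"jaw": 0,"offset": [0,0,0],"rot": [0,0,-10]}
    - {"jaw": 0,"offset": [0,0,0],"rot": [0,0,-10]}

```text
time_s: 10.62
eef_pos: [0.5627, -0.0107, 0.1694]
eef_rot: [0.0, 0.603, 0.798, 0.0]
wrist_force: [0.5, -0.2, 0.3]
opening: 0.005
grasp_force: 0.0
```

apply_moves:
  moves:
    - {"jaw": 0,"offset": [0,0,0],"rot": [0,0,-10]}
    - {"jaw": 0,"offset": [0,0,0],"rot": [0,0,-10]}
    - {"jaw": 0,"offset": [0,0,0],"rot": [0,0,-10]}
    - {"jaw": 0,"offset": [0,0,0],"rot": [0,0,-10]}
    - {"jaw": 0,"offset": [0,0,0],"rot": [0,0,-10]}

```text
time_s: 11.25
eef_pos: [0.5627, -0.0107, 0.1694]
eef_rot: [0.0, 0.209, 0.978, 0.0]
wrist_force: [-0.4, -0.0, 0.8]
opening: -0.001
grasp_force: 0.0
```

```bash
python3 -c "
from h import *
need(126,31,25,170);wing()"
```

```text
t 11.25 tcp [562.7 -10.7 169.4] psi 65.9 q6 -79.0 open -0.0 F [-0.4 -0.   0.8] axis in tool [-27.  -27.2  54.4] tilt [-0.  0. -1.]
need [-56.8 -53.7  -0.6]
red px 35 theta mod180: range 121.0 122.0 score 0.89
```

apply_moves:
  moves:
    - {"jaw": 0,"offset": [0,0,0],"rot": [0,0,-10]}
    - {"jaw": 0,"offset": [-23.3,-31.4,0],"rot": [0,0,0]}
    - {"jaw": 0,"offset": [-23.3,-31.4,0],"rot": [0,0,0]}
    - {"jaw": 0,"offset": [0,0,0],"rot": [0,0,0]}
    - {"jaw": 0,"offset": [0,0,10],"rot": [0,0,0]}

```text
time_s: 11.92
eef_pos: [0.5924, -0.0831, 0.1596]
eef_rot: [0.001, 0.128, 0.992, 0.0]
wrist_force: [0.5, -1.0, 0.0]
opening: -0.001
grasp_force: 0.0
```

apply_moves:
  moves:
    - {"jaw": 0,"offset": [0,0,18],"rot": [0,0,0]}
    - {"jaw": 0,"offset": [0,0,15],"rot": [0,0,0]}
    - {"jaw": 0,"offset": [0,0,11],"rot": [0,0,0]}
    - {"jaw": 0,"offset": [0,0,0],"rot": [0,0,0]}
    - {"jaw": 0,"offset": [0,0,0],"rot": [0,0,0]}

```text
time_s: 12.55
eef_pos: [0.5927, -0.0832, 0.1156]
eef_rot: [0.0, 0.127, 0.992, -0.0]
wrist_force: [0.5, 0.6, 1.0]
opening: 0.003
grasp_force: 0.0
```

```bash
python3 -c "
from h import *
need(126,31,16);wing()"
```

```text
t 12.55 tcp [592.7 -83.2 115.6] psi 75.4 q6 -95.0 open 0.0 F [0.5 0.6 1. ] axis in tool [25.2 31.3  0.6] tilt [-0.001 -0.    -1.   ]
need [9.2 0.3 0.6]
red px 68 theta mod180: range 115.0 119.0 score 0.85
```

Lowered cleanly. Next stroke, on the other wing.

apply_moves:
  moves:
    - {"jaw": 0,"offset": [8.5,0,0],"rot": [0,0,0]}
    - {"jaw": 0,"offset": [5.7,-2.6,0],"rot": [0,0,10]}
    - {"jaw": 0,"offset": [5.7,-2.6,0],"rot": [0,0,10]}
    - {"jaw": 0,"offset": [5.7,-2.6,0],"rot": [0,0,10]}
    - {"jaw": 0,"offset": [5.7,-2.6,0],"rot": [0,0,10]}

```text
time_s: 13.22
eef_pos: [0.5596, -0.079, 0.116]
eef_rot: [0.001, 0.462, 0.887, 0.0]
wrist_force: [1.0, 0.2, -0.1]
opening: -0.0
grasp_force: 0.6
```

apply_moves:
  moves:
    - {"jaw": 0,"offset": [5.7,-2.6,0],"rot": [0,0,10]}
    - {"jaw": 0,"offset": [5.7,-2.6,0],"rot": [0,0,10]}
    - {"jaw": 0,"offset": [5.7,-2.6,0],"rot": [0,0,10]}
    - {"jaw": 0,"offset": [5.7,-2.6,0],"rot": [0,0,10]}
    - {"jaw": 0,"offset": [5.7,-2.6,0],"rot": [0,0,10]}

```text
time_s: 13.85
eef_pos: [0.54, -0.0557, 0.1159]
eef_rot: [0.001, 0.793, 0.609, 0.0]
wrist_force: [0.4, -0.9, -0.5]
opening: 0.004
grasp_force: 0.5
```

```bash
python3 -c "
from h import *
need(216,31,16);wing()"
```

```text
t 13.85 tcp [540.  -55.7 115.9] psi -15.0 q6 -3.0 open 0.0 F [ 0.4 -0.9 -0.5] axis in tool [18.1 32.7  0.9] tilt [-0.     0.001 -1.   ]
need [1.9 1.8 0.9]
red px 18 theta mod180: range 31.0 31.0 score 0.89
```

apply_moves:
  moves:
    - {"jaw": 0,"offset": [6.6,-1.6,1],"rot": [0,0,10]}
    - {"jaw": 0,"offset": [6.2,-1.9,1],"rot": [0,0,10]}
    - {"jaw": 0,"offset": [5.6,-2.4,0],"rot": [0,0,10]}
    - {"jaw": 0,"offset": [5.6,-2.4,0],"rot": [0,0,10]}
    - {"jaw": 0,"offset": [5.6,-2.4,0],"rot": [0,0,10]}

```text
time_s: 14.52
eef_pos: [0.5473, -0.0255, 0.1135]
eef_rot: [0.0, 0.976, 0.218, -0.0]
wrist_force: [-0.4, -1.2, -0.6]
opening: -0.001
grasp_force: 0.5
```

apply_moves:
  moves:
    - {"jaw": 0,"offset": [5.6,-2.4,0],"rot": [0,0,10]}
    - {"jaw": 0,"offset": [5.6,-2.4,0],"rot": [0,0,10]}
    - {"jaw": 0,"offset": [5.6,-2.4,0],"rot": [0,0,10]}
    - {"jaw": 0,"offset": [5.6,-2.4,0],"rot": [0,0,10]}
    - {"jaw": 0,"offset": [0,0,0],"rot": [0,0,0]}

```text
time_s: 15.15
eef_pos: [0.5675, -0.0121, 0.1134]
eef_rot: [-0.0, 0.992, -0.125, 0.0]
wrist_force: [0.2, 0.2, 0.2]
opening: 0.002
grasp_force: 0.0
```

```bash
python3 -c "
from h import *
need(306,31,16);wing()"
```

```text
t 15.15 tcp [567.5 -12.1 113.4] psi -104.4 q6 91.0 open 0.0 F [0.2 0.2 0.2] axis in tool [17.  31.3 -1.6] tilt [ 0. -0. -1.]
need [ 1.1  0.2 -1.6]
red px 67 theta mod180: range 112.0 117.0 score 0.84
```

apply_moves:
  moves:
    - {"jaw": 0,"offset": [-5,0,0],"rot": [0,0,0]}
    - {"jaw": 0,"offset": [0,0,-28],"rot": [0,0,0]}
    - {"jaw": 0,"offset": [0,0,-28],"rot": [0,0,0]}
    - {"jaw": 0,"offset": [23.5,31,0],"rot": [0,0,0]}
    - {"jaw": 0,"offset": [23.5,31,0],"rot": [0,0,0]}

```text
time_s: 15.82
eef_pos: [0.5929, -0.0834, 0.1703]
eef_rot: [0.0, 0.992, -0.125, 0.001]
wrist_force: [0.1, 1.1, 0.5]
opening: -0.002
grasp_force: 0.0
```

apply_moves:
  moves:
    - {"jaw": 0,"offset": [0,0,0],"rot": [0,0,0]}
    - {"jaw": 0,"offset": [0,0,20],"rot": [0,0,0]}
    - {"jaw": 0,"offset": [0,0,20],"rot": [0,0,0]}
    - {"jaw": 0,"offset": [0,0,15],"rot": [0,0,0]}
    - {"jaw": 0,"offset": [0,0,0],"rot": [0,0,0]}

```text
time_s: 16.45
eef_pos: [0.5911, -0.0819, 0.1119]
eef_rot: [-0.0, 0.992, -0.127, -0.002]
wrist_force: [-0.1, 0.4, 0.5]
opening: 0.002
grasp_force: 0.0
```

```bash
python3 -c "
from h import *
need(126,31,16);wing()"
```

```text
t 16.45 tcp [591.1 -81.9 111.9] psi -104.6 q6 85.0 open 0.0 F [-0.1  0.4  0.5] axis in tool [-23.3 -30.4  -3. ] tilt [-0.004 -0.    -1.   ]
need [-7.3  0.6 -3.1]
red px 53 theta mod180: range 115.0 117.0 score 0.79
```

apply_moves:
  moves:
    - {"jaw": 0,"offset": [-7,0,-2],"rot": [0,0,0]}
    - {"jaw": 0,"offset": [-5.6,2.4,0],"rot": [0,0,10]}
    - {"jaw": 0,"offset": [-5.6,2.4,0],"rot": [0,0,10]}
    - {"jaw": 0,"offset": [0,0,0],"rot": [0,0,0]}
    - {"jaw": 0,"offset": [0,0,0],"rot": [0,0,0]}

```text
time_s: 17.12
eef_pos: [0.574, -0.0819, 0.117]
eef_rot: [0.0, 0.955, -0.296, 0.001]
wrist_force: [-0.5, -0.1, -0.1]
opening: -0.006
grasp_force: 0.0
```

```bash
python3 -c "
from h import *
need(146,31,16);wing()"
```

```text
t 17.12 tcp [574.  -81.9 117. ] psi -124.4 q6 105.0 open -0.01 F [-0.5 -0.1 -0.1] axis in tool [-18.2 -30.4   1.9] tilt [ 0.001 -0.    -1.   ]
need [-2.3  0.7  2. ]
red px 20 theta mod180: range 142.0 146.0 score 0.8
```

apply_moves:
  moves:
    - {"jaw": 0,"offset": [-1.7,0.7,1],"rot": [0,0,3]}
    - {"jaw": 0,"offset": [-1.7,0.7,1],"rot": [0,0,3]}
    - {"jaw": 0,"offset": [-1.7,0.7,0],"rot": [0,0,3]}
    - {"jaw": 0,"offset": [0,0,0],"rot": [0,0,0]}
    - {"jaw": 0,"offset": [0,0,0],"rot": [0,0,0]}

```text
time_s: 17.8
eef_pos: [0.5688, -0.0807, 0.1146]
eef_rot: [0.0, 0.929, -0.371, 0.0]
wrist_force: [1.4, -2.0, 1.6]
opening: 0.004
grasp_force: 0.8
```

```bash
python3 -c "
from h import *
need(155,31,16);wing()"
```

```text
t 17.8 tcp [568.8 -80.7 114.6] psi -133.5 q6 114.0 open 0.0 F [ 1.4 -2.   1.6] axis in tool [-18.2 -29.8  -0.4] tilt [ 0.001 -0.    -1.   ]
need [-2.2  1.2 -0.4]
red px 16 theta mod180: range 146.0 155.0 score 0.88
```

apply_moves:
  moves:
    - {"jaw": 0,"offset": [-1.7,0.9,0],"rot": [0,0,3]}
    - {"jaw": 0,"offset": [-1.2,0.4,0],"rot": [0,0,1]}
    - {"jaw": 0,"offset": [0,0,0],"rot": [0,0,0]}
    - {"jaw": 0,"offset": [0,0,0],"rot": [0,0,0]}
    - {"jaw": 0,"offset": [0,0,0],"rot": [0,0,0]}

```text
time_s: 18.48
eef_pos: [0.5674, -0.0806, 0.1148]
eef_rot: [0.0, 0.915, -0.404, 0.003]
wrist_force: [7.1, -5.1, -3.4]
opening: 0.0
grasp_force: 4.2
```

```bash
python3 -c "
from h import *
need(159,31,16);wing()"
```

```text
t 18.48 tcp [567.4 -80.6 114.8] psi -137.6 q6 118.0 open 0.0 F [ 7.1 -5.1 -3.4] axis in tool [-19.2 -29.4  -0.3] tilt [ 0.005 -0.002 -1.   ]
need [-3.2  1.6 -0.2]
red px 17 theta mod180: range 152.0 153.0 score 0.88
```

apply_moves:
  moves:
    - {"jaw": 0,"offset": [-1.5,0,0],"rot": [0,0,0]}
    - {"jaw": 0,"offset": [-1.5,0,0],"rot": [0,0,0]}
    - {"jaw": 0,"offset": [0,0,0],"rot": [0,0,0]}
    - {"jaw": 0,"offset": [0,0,0],"rot": [0,0,0]}
    - {"jaw": 0,"offset": [0,0,0],"rot": [0,0,0]}

```text
time_s: 19.15
eef_pos: [0.5671, -0.0802, 0.1151]
eef_rot: [0.001, 0.915, -0.404, 0.005]
wrist_force: [12.8, -10.9, -9.4]
opening: -0.003
grasp_force: 8.4
```

```bash
python3 -c "
from h import *
need(159,31,16);wing()"
```

```text
t 19.15 tcp [567.1 -80.2 115.1] psi -137.6 q6 118.0 open -0.0 F [ 12.8 -10.9  -9.4] axis in tool [-18.7 -29.4  -0. ] tilt [ 0.01  -0.003 -1.   ]
need [-2.7  1.6  0.1]
red px 16 theta mod180: range 151.0 155.0 score 0.88
```

The wing is stuck: the force doubled with only about 0.5 mm of motion, and the measured angle of about 154° matches home (155.7°). I'll back off, retreat and check.

apply_moves:
  moves:
    - {"jaw": 0,"offset": [6,0,0],"rot": [0,0,0]}
    - {"jaw": 0,"offset": [5,0,0],"rot": [0,0,0]}
    - {"jaw": 0,"offset": [0,0,-20],"rot": [0,0,0]}
    - {"jaw": 0,"offset": [0,0,-40],"rot": [0,0,0]}
    - {"jaw": 0,"offset": [0,0,-40],"rot": [0,0,0]}

```text
time_s: 19.82
eef_pos: [0.5701, -0.0847, 0.2147]
eef_rot: [-0.0, 0.915, -0.404, -0.001]
wrist_force: [0.3, -0.1, 0.2]
opening: -0.0
grasp_force: 0.0
```

apply_moves:
  moves:
    - {"jaw": 0,"offset": [0,45,0],"rot": [0,0,0]}
    - {"jaw": 0,"offset": [0,45,0],"rot": [0,0,0]}
    - {"jaw": 0,"offset": [0,45,0],"rot": [0,0,0]}
    - {"jaw": 0,"offset": [0,45,0],"rot": [0,0,0]}
    - {"jaw": 0,"offset": [0,45,0],"rot": [0,0,0]}

```text
time_s: 20.45
eef_pos: [0.4033, -0.2371, 0.2142]
eef_rot: [-0.0, 0.915, -0.403, -0.0]
wrist_force: [1.2, -0.5, -0.4]
opening: -0.003
grasp_force: 0.0
```

```bash
python3 -c "
from h import *
tool();im2=wing();im,d=ctrl.camera('top');Q=cloud('top',d)
for n in('cast','bur_block','jar','flask'):
  for o in ctrl.outline_of('top',n)[:2]: print(n,round(o['score'],2),np.round(o['position']),np.median(Q[o['region']],0).round(4))
a=cv2.resize(im[150:260,230:360],None,fx=3,fy=3,interpolation=2);b=cv2.resize(im2[120:230,150:262],(336,330),interpolation=2)
cv2.imwrite('pics/c6.png',np.hstack([a,b])[...,::-1])"
```

```text
t 20.45 tcp [ 403.3 -237.1  214.2] psi -137.6 q6 93.0 open -0.0 F [ 1.2 -0.5 -0.4] axis in tool [ -23.9 -256.1   99.3] tilt [-0.001 -0.    -1.   ]
red px 21 theta mod180: range 152.0 153.0 score 0.9
cast 0.61 [247. 237.] [0.5409 0.0666 0.0202]
bur_block 0.63 [341. 187.] [ 0.6068 -0.1663  0.024 ]
bur_block 0.45 [297. 197.] [ 0.5746 -0.0449  0.1335]
jar 0.64 [246. 169.] [0.677  0.0323 0.0546]
jar 0.52 [295. 203.] [ 0.5754 -0.0449  0.1335]
flask 0.72 [307. 282.] [ 0.4183 -0.05    0.0455]
flask 0.7 [291. 218.] [ 0.556  -0.0348  0.0599]
```

View pics/c6.png

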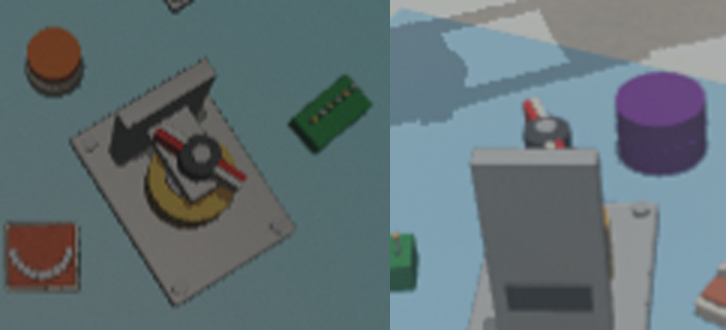

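The crop shows the wings at (240,180) and (165,135), at about 153° or more. The hub top is at 133.5 mm, which is home height. The cast, bur block and jar have not moved, and the flask still sits centred under the foot. Handing in.

```bash
python3 -c "
from bench import ctrl
print(ctrl.hand_in())"
```

```text
the job is handed in; nothing more can be done
None
```

The screw was turned until it stuck hard against its stop, and the job was handed in at about 20.6 s of the 54 s; the hand-in returned no verdict. The last pictures put the wings at about 153° (home is 155.7°) and the hub at home height. They show the flask still under the foot and the cast, bur block and jar unmoved; the foot's force on the flask was not measured.

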